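# Shut the tagged valve under the sliding cover of the gas manifold box

## Robot

A 7-joint arm with a two-finger parallel gripper is mounted at the origin on a cart in front of the work surface, level with it; the furniture and walls round the work are solid. World frame = base frame: x ahead of the robot, y to its left, z up, the work surface at z = 0. Lengths are in m, angles in rad, forces in N, time in s.
With the tool pointing down it reaches from about 0.425 to 1.025 m from the base axis. Payload 9.4 kg.
Tool frame: the origin (TCP) lies midway between the tips of the shut fingers; the grasp point (between the pads) lies 19 mm behind it (pinch_z is the distance from the TCP to the grasp point, in m); z points along the fingers, y is the line along which they close (so a half turn about z gives the same grasp; the last joint's range is limited). The gripper opens to 85 mm and grips with 20 to 120 N. Pads are 22 mm wide; open, the fingers measure 114 mm over their backs; the gripper's body (76 mm by 85 mm) begins 54 mm behind the grasp point. The pads swing forward as they close: fully open they stand 13 mm farther back than shut.
Start: joints at [1.05, 0.599, -0.003, 1.599, 0.002, 0.943, -0.08], TCP at [0.311, -0.655, 0.231] pointing down, gripper open.
Joint ranges: [-2.57, 2.57], [-0.35, 1.97], [-1.29, 1.29], [0.11, 2.56], [-1.05, 4.19], [0.11, 1.86], [-2.63, 2.63]. Speed limits (rad/s): [2.22, 2.22, 3.01, 3.01, 3.14, 3.14, 3.14].

## Interface

Orientations are given as a rotation vector (axis times angle).
In Python, from plant import state, read_camera, calibration, sign_off, pinch_z gives the robot as it stands. The module is installed in compiled form; this text tells all that it offers.
- The arm moves only by the tool carry_out, never from a script. Its argument "increments" is a list of rows, each a list of 7 numbers: the turn, a rotation vector about the tool's x, y, z in rad, then the shift along the tool's x, y, z in cm, then the finger opening in cm, from 0 to 8.54. In form: [[wx, wy, wz, tx, ty, tz, jaw], ...]. A call has 1 to 8 rows; each row is the pose to reach, as a shift and turn from the pose commanded when the call began, along the tool's axes at that moment; what a row does not reach only later rows make up. A row lasts 1/12 s, in which the tool goes at most 41.7 mm and 7.16 degrees, less where a joint would pass 70% of its speed; a pose out of reach is approached as far as the arm can. A call with a gripper value outside its range is refused whole. The fingers move at their own pace and stop on an object; "force" is the grip in N (left out, the last holds). Time passes only in rows, so rows that repeat a pose let the fingers close. It gives the time, the measured TCP pose, the force, the opening and the grip force at its end, in the units of the state.
- state(): the state, without advancing time (a new reading comes with each control period).
- read_camera(name): name is "scene" or "side" or "wrist"; returns (picture, depth): 400x640x3 uint8, blue, green, red; 400x640 float32, m along the optical axis (not along the pixel's ray), 0 where there is no reading.
- calibration(name): a dict with "fx", "fy", "cx", "cy" (pixels), "rvec" (rotation vector, rad) and "tvec" (3), from world to camera coordinates, as OpenCV has them. Camera axes: x right, y down, z forward; pixel columns grow to the right and rows downward; lengths in m; the calibration is good to about 2 mm. A picture is of the moment at which its call begins: read the wrist's pose just before it. calibration takes no time and is no camera call; for the wrist camera it gives the pose at the moment of the call.
- sign_off(): hands the job in; it is judged then, once.
The state is a dict: "time_s": time; "q": joint angles; "dq": joint speeds; "joint_torque": joint torques, N m; "eef_pos": TCP position; "tool_rot": TCP orientation; "contact_force": force on the tool from outside, world axes, zero at the start; "ft_torque": the same for the moment, N m; "width": finger opening in m; "gripper_force": force on a finger pad.
Only numpy, scipy, OpenCV 4.12 (cv2) and the standard library are available. Lean on these libraries where they do the work, as an engineer would, in place of code of your own. Each camera call takes 0.05 s, during which the arm holds its last target. There are 200 camera calls.

## Task

One gas line of the manifold box has to be taken out of use: with the fingertips push the box's cover straight back by its upright rib as far as it will go, keeping it flat between its rails, so that the three valve handles under it are laid open. Then push the handle with the round tag clockwise round to its stop, so that it lies across its outlet, and leave the two untagged handles open, the cover back and everything else on the worktop where it is.

Things in the scene. Friction and masses are not known exactly. Their poses are not given: they have to be found in the camera images.
- manifold_box: Gas manifold box screwed to the worktop: 250 (x) by 280 (y) by 80 mm high, side rails to 88 mm. Origin at its underside's centre; x points from its front (three hose outlets, round gauge; faces the robot) to its back, y to its left. An open pit with the valves (x -117 to -7, y -124 to 124 mm) lies under the cover; behind it is a solid deck at z = 80 mm.
- cover: Loose aluminium plate 120 (x) by 262 (y) by 4 mm, 0.4 kg, lying at z = 80 mm on the box between the rails (2 mm play each side), axes like the box's. Origin at its underside's centre: at x = -61 to -49 mm in the box's frame at the start (pit covered), 57 mm when slid back along the box's x to its stop (pit open). Sliding takes 2 to 4 N.
- cover_rib (a point): Middle of the top edge of the upright push rib on the cover: a strip 170 mm long (y), 5 mm thick (x), rising 16 mm above the plate's top face, 30 mm in front of the cover's middle.
- hub_tagged (a point): Vertical turning axis of the tagged handle, at the lever's mid height, 61.5 mm above the worktop. The tagged handle has a round metal tag, 26 mm across, 3 mm thick, on top, 20 mm out from the axis. The three valves stand in a row along the box's y (at x = -37; y = -76, -10, 56 mm), in any order, hidden until the cover is back.
- grip_tagged (a point): Where to push: point inside the tagged handle 44 mm out from its axis, at mid height. The lever is 54 mm long; its grey sleeve, 21 to 54 mm out, is 12 mm wide and spans 56 to 67 mm above the worktop; brass fittings below it reach up to 45 mm.
- handle_tagged (a joint): Angle of the tagged handle (rad): 0 open, lever pointing to the box's front (-x), along its outlet; turns clockwise seen from above to 1.571 = shut, lever pointing to the box's left (+y), across its outlet, at a hard stop. Stays where left; takes about 3 N at the sleeve.
- handle_plain_1 (a joint): Angle of a handle of the same make without a tag (rad), 0 open to 1.571 shut in the same sense; to be left open.
- hub_plain_1 (a point): Turning axis of that handle, at its mid height (61.5 mm above the worktop).
- handle_plain_2 (a joint): Angle of a handle of the same make without a tag (rad), 0 open to 1.571 shut in the same sense; to be left open.
- hub_plain_2 (a point): Turning axis of that handle, at its mid height (61.5 mm above the worktop).
- media_100_wine: small glass media bottle with a broad screw cap, 46 mm across, 86 mm high, origin at the centre of its underside; stands just left of the box. Leave alone.
- tape_roll_1: roll of label tape lying flat, 64 mm across, 18 mm high, origin at the centre of its underside; lies left of the box. Leave alone.
- marker_1: marker pen lying on the worktop, 15 x 140 x 18 mm, long along its y axis, origin under its middle; lies along the box's right side. Leave alone.
- petri_dish_1: petri dish, 63 mm across, 15 mm high, origin at the centre of its underside; left on the worktop. Leave alone.
- lab_timer: lab timer lying on its back, 66 x 66 x 18 mm, origin at the centre of its underside; right of the box. Leave alone.
- kraft_cup: brown paper cup, 70 mm across, 98 mm high, origin at the centre of its underside; right on the worktop. Leave alone.
- conical_flask: conical glass flask, 63 mm across, 109 mm high, origin at the centre of its underside; left on the worktop. Leave alone.

How it is judged:
By the outcome, as a careful person would: the job done as asked, in the order asked, and still so for the second after the job is handed in, with the robot touching nothing.
It also fails if it takes over 43 s, if anything falls off the work surface, if the arm or the gripper's body presses on something with over 40 N, if the wrist force passes 120 N, or if a joint passes its speed limit or range.

## Working session

There is one attempt and no reset: what is moved stays moved. The work goes in short steps, Python scripts to look and compute and a tool call to move; the robot and the scene stay as the last step left them, time stands still between calls to the robot, and variables do not carry over. Pictures are saved under pics/ and viewed, at most 11 in all, crops included, and the job is handed in when it is done.

Besides the shell and the picture viewer there is one more tool, called after "Call:" as name([rows], argument=value, ...), one row to a line, values as JSON. carry_out: Moves the arm, as the interface text tells. Its arguments: {"type":"object","properties":{"increments":{"type":"array"},"force":{"type":"number"}},"required":["increments"]}

```bash
mkdir -p pics; cat > h.py <<'E'
import numpy as np, cv2
from plant import state, read_camera, calibration, sign_off, pinch_z
def cam(n):
    c=calibration(n); K=np.array([[c['fx'],0,c['cx']],[0,c['fy'],c['cy']],[0,0,1]]); R=cv2.Rodrigues(np.array(c['rvec'],float))[0]; return K,R,np.array(c['tvec'],float).ravel()
def ray(C,u,v,z):
    K,R,t=C; o=-R.T@t; d=R.T@np.linalg.inv(K)@[u,v,1]; return o+d*(z-o[2])/d[2]
def pts(C,depth):
    K,R,t=C; v,u=np.indices(depth.shape); p=np.stack([(u-K[0,2])/K[0,0]*depth,(v-K[1,2])/K[1,1]*depth,depth],-1); return (p-t)@R
def proj(C,p):
    K,R,t=C; q=K@(R@np.asarray(p)+t); return q[:2]/q[2]
E
python3 - <<'E'
from h import *
s=state(); print(s['eef_pos'],s['tool_rot'],s['time_s'],s['contact_force'],s['width'],pinch_z)
for n in('scene','side'):
    C=cam(n); im,d=read_camera(n); cv2.imwrite(f'pics/{n}0.png',im); np.savez(f'{n}0.npz',im=im,d=d,K=C[0],R=C[1],t=C[2]); print(n,-C[1].T@C[2])
E
```

```text
[ 0.31108463 -0.65434732  0.23040857] [-3.06307426e+00 -6.91194419e-01  7.49528078e-04] 0.0 [ 0.33326236 -0.52257317  0.03985853] 0.08522076126346131 0.0187
scene [ 0.18866894 -1.39957477  0.81585003]
side [-0.08584386 -0.13540055  1.30541199]
```

View pics/scene0.png

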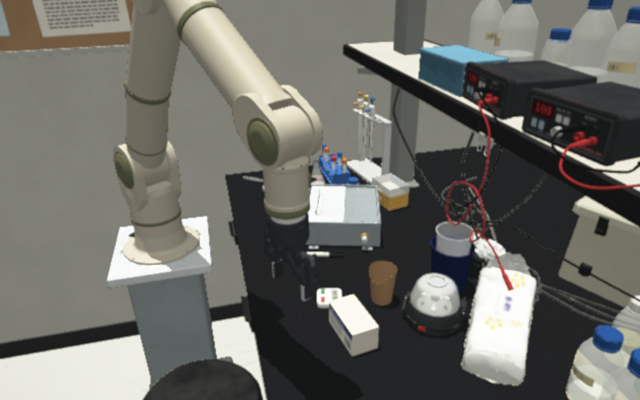

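View pics/side0.png

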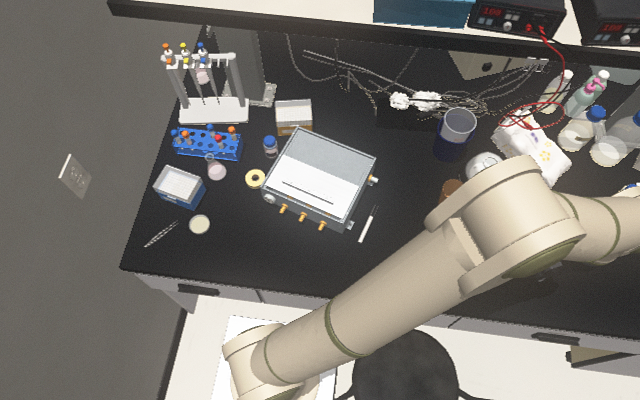

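The side picture shows the box with corners near (284,128), (377,156), (350,228) and (263,195). The rib runs from (282,181) to (333,204), and the outlets at (283,208), (302,216), (321,226) face the robot. Next I measure the box from the depth at its rail and cover height.

```bash
python3 - <<'E'
from h import *
f=np.load('side0.npz'); C=(f['K'],f['R'],f['t']); d=f['d']; P=pts(C,d)
m=(d>0)&(P[...,2]>.07)&(P[...,2]<.115); m[:120]=0;m[240:]=0;m[:,:255]=0;m[:,385:]=0
n,l,st,_=cv2.connectedComponentsWithStats(m.astype('u1')); k=1+np.argmax(st[1:,4]); m=l==k
X=P[m]; r=cv2.minAreaRect(X[:,:2].astype('f4')); print(r,cv2.boxPoints(r).round(4).tolist(),np.percentile(X[:,2],[5,50,95]))
# table height check
print(np.median(P[235:255,200:330,2]))
for u,v in[(282,181),(333,204),(307,192.5)]: print(ray(C,u,v,.1))
for u,v in[(284,128),(377,156),(350,228),(263,195)]: print(ray(C,u,v,.088))
for u,v in [(283,208),(302,216),(321,226)]: print(P[v,u])
im=f['im'][110:250,240:400]; cv2.imwrite('pics/crop0.png',cv2.resize(im,None,fx=5,fy=4.28 if 0 else 4.2,interpolation=cv2.INTER_CUBIC)[:, :800])
mm=m&(P[...,2]>.094); print('rib pts',mm.sum(), P[mm].mean(0) if mm.any() else '')
E
```

```text
((0.5975185632705688, -0.03759811818599701), (0.28137803077697754, 0.25590771436691284), 72.15806579589844) [[0.4325999915599823, -0.13230000436306], [0.6761999726295471, -0.21070000529289246], [0.7623999714851379, 0.057100001722574234], [0.5188000202178955, 0.1354999989271164]] [0.07650272 0.08270901 0.08969852]
9.283768467195676e-05
[0.543099   0.06770268 0.1       ]
[ 0.48771765 -0.09458294  0.1       ]
[ 0.51486853 -0.01294626  0.1       ]
[0.74253548 0.09707165 0.088     ]
[ 0.67810815 -0.21048853  0.088     ]
[ 0.42353602 -0.15269224  0.088     ]
[0.49447012 0.11798967 0.088     ]
[0.48270713 0.05874997 0.03778901]
[ 0.4633445  -0.00364974  0.03931525]
[ 0.43561287 -0.06607247  0.04621234]
rib pts 110 [ 0.52239872 -0.01275228  0.09924941]
```

View pics/crop0.png

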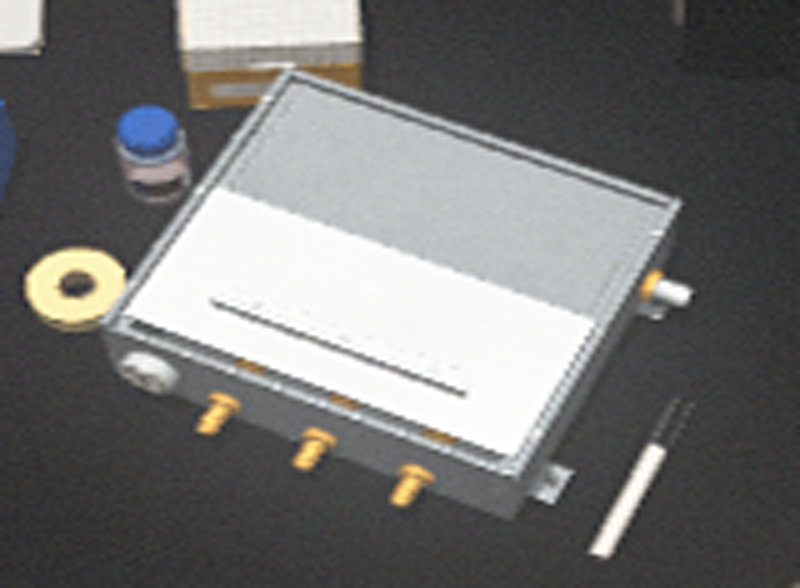

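The crop confirms the layout: the rib runs from (212,302) to (465,393), with the tape and bottle left of the box and the marker on its right. I'll refine the frame using the corner rays and the rib line, then plan the approach.

```bash
cat >> h.py <<'E'
from scipy.spatial.transform import Rotation as Ro
def rel(pos,yaw):
    s=state(); R=Ro.from_rotvec(s['tool_rot']); T=Ro.from_matrix(np.array([[np.cos(yaw),np.sin(yaw),0],[np.sin(yaw),-np.cos(yaw),0],[0,0,-1.]]))
    return np.r_[(R.inv()*T).as_rotvec(), R.inv().apply(np.asarray(pos)-s['eef_pos'])*100].round(3)
def box2w(c,yaw,p): 
    x,y,z=p; return np.array([c[0]+x*np.cos(yaw)-y*np.sin(yaw), c[1]+x*np.sin(yaw)+y*np.cos(yaw), z])
E
python3 - <<'E'
from h import *
f=np.load('side0.npz'); C=(f['K'],f['R'],f['t']); P=pts(C,f['d'])
q=[ray(C,240+a/5,110+b/4.2,.088)[:2] for a,b in[(288,68),(680,203),(520,470),(107,322)]]
q=np.array(q); print(q, q.mean(0)); 
for a,b in[(1,0),(2,3),(3,0),(2,1)]: e=q[b]-q[a]; print(np.hypot(*e),np.degrees(np.arctan2(*e[::-1])))
m=np.zeros(f['d'].shape,bool); m[165:215,270:345]=1; m&=(P[...,2]>.094)&(P[...,2]<.11)
l=cv2.fitLine(P[m][:,:2].astype('f4'),cv2.DIST_HUBER,0,.01,.01).ravel(); print(l,np.degrees(np.arctan2(l[1],l[0])), P[m][:,:2].min(0),P[m][:,:2].max(0))
a=240+212/5,110+302/4.2; b=240+465/5,110+393/4.2; print(ray(C,*a,.092),ray(C,*b,.092))
c=(.5975,-.0376);y=np.radians(-17.8)
print(rel(box2w(c,y,(-.104,0,.16)),y))
E
```

```text
[[ 0.75560394  0.0545394 ]
 [ 0.66915121 -0.2080787 ]
 [ 0.44028487 -0.13323405]
 [ 0.52159229  0.12819921]] [ 0.59665808 -0.03964353]
0.2764820860752782 71.77868186511827
0.27378503415157296 72.72397155246992
0.24533083269694525 -17.47242883462846
0.24079352497536174 -18.108957008496148
[ 0.310268    0.95064914  0.5189747  -0.01391041] 71.924614 [ 0.49200012 -0.09114082] [0.54433904 0.06789321]
[0.54436149 0.06730647 0.092     ] [ 0.49292352 -0.09413709  0.092     ]
[-1.0000e-03  1.0000e-03  7.5500e-01  4.4774e+01 -5.0520e+01  7.1130e+00]
```

Call:
carry_out([
  [0,0,0.1,3,-3.4,0,8.5],
  [0,0,0.2,6,-6.8,0,8.5],
  [0,0,0.3,9,-10.1,0,8.5],
  [0,0,0.4,12,-13.5,0,8.5],
  [0,0,0.5,15,-16.9,0,8.5],
  [0,0,0.6,18,-20.3,0,8.5],
  [0,0,0.7,20.5,-23.1,0,8.5],
  [0,0,0.755,22.5,-25.4,0,8.5],
])

```text
time_s: 0.77
eef_pos: [0.4038, -0.3325, 0.2311]
tool_rot: [-3.102, 0.496, 0.0]
contact_force: [0.8, -0.3, 0.4]
width: 0.0853
gripper_force: 0.0
```

```bash
python3 - <<'E'
from h import *
s=state(); print(s['eef_pos'],s['time_s'])
c=(.597,-.038);y=np.radians(-17.9)
print(rel(box2w(c,y,(-.104,0,.16)),y))
E
```

```text
[ 0.40384535 -0.3324986   0.23110254] 0.7667
[-0.0000e+00  0.0000e+00 -4.0000e-03 -1.2210e+00 -3.3955e+01  7.1160e+00]
```

Call:
carry_out([
  [0,0,0,-0.2,-4,0,8.5],
  [0,0,0,-0.3,-8,0,8.5],
  [0,0,0,-0.5,-12,0,8.5],
  [0,0,0,-0.6,-16,0.5,8.5],
  [0,0,0,-0.8,-20,1.5,8.5],
  [0,0,0,-0.9,-24,2.5,8.5],
  [0,0,0,-1.1,-28,3.5,8.5],
  [0,0,0,-1.2,-31.5,4.5,8.5],
])

```text
time_s: 1.43
eef_pos: [0.489, -0.0283, 0.1858]
tool_rot: [-3.103, 0.485, -0.0]
contact_force: [0.5, -0.5, 1.0]
width: 0.0851
gripper_force: 0.0
```

Call:
carry_out([
  [0,0,0,0,-1.5,1.5,8.5],
  [0,0,0,0,-2.4,2.5,8.5],
  [0,0,0,0,-2.4,2.6,8.5],
  [0,0,0,0,-2.4,2.6,8.5],
])

```text
time_s: 1.77
eef_pos: [0.4955, -0.009, 0.1597]
tool_rot: [3.102, -0.487, -0.003]
contact_force: [-1.0, -0.1, 0.1]
width: 0.0847
gripper_force: 0.0
```

```bash
python3 - <<'E'
from h import *
s=state(); print(s['eef_pos'],s['time_s'],s['contact_force'])
C=cam('wrist'); im,d=read_camera('wrist'); cv2.imwrite('pics/w1.png',im); np.savez('w1.npz',im=im,d=d,K=C[0],R=C[1],t=C[2])
P=pts(C,d); print('cam',-C[1].T@C[2])
c=(.597,-.038);y=np.radians(-17.9)
print(rel(box2w(c,y,(-.104,0,.075)),y))
for n,p in dict(ribL=(-.082,.085,.1),ribR=(-.082,-.085,.1),bl=(.125,.14,.088),br=(.125,-.14,.088),fl=(-.125,.14,.088),fr=(-.125,-.14,.088)).items(): print(n,proj(C,box2w(c,y,p)).round())
E
```

```text
[ 0.49545528 -0.0089953   0.15969306] 1.7667 [-1.0407256  -0.12632548  0.10326544]
cam [ 0.56203318 -0.02964755  0.30152918]
[ 1.000e-03  1.000e-03 -0.000e+00  1.230e-01 -4.300e-01  8.527e+00]
ribL [199. 186.]
ribR [431. 186.]
bl [  69. -172.]
br [ 558. -171.]
fl [144. 234.]
fr [487. 234.]
```

View pics/w1.png

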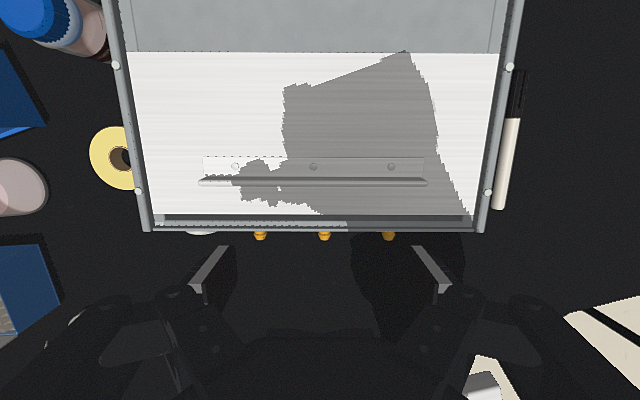

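The picture agrees with the predicted frame: rib ends at (198,182) and (428,182), front rail ends at (145,231) and (487,232), all within about 2 mm. Now I lower the open fingers in front of the rib.

Call:
carry_out([
  [0,0,0,0.1,-0.3,2,8.5],
  [0,0,0,0.1,-0.4,4.5,8.5],
  [0,0,0,0.1,-0.4,6.5,8.5],
  [0,0,0,0.1,-0.4,7.6,8.5],
  [0,0,0,0.1,-0.4,8.1,8.5],
  [0,0,0,0.1,-0.4,8.3,8.5],
  [0,0,0,0.1,-0.4,8.3,8.5],
])

```text
time_s: 2.4
eef_pos: [0.4985, -0.0058, 0.0777]
tool_rot: [3.103, -0.49, 0.001]
contact_force: [0.2, 0.7, 0.5]
width: 0.0851
gripper_force: 0.0
```

Call:
carry_out([
  [0,0,0,0.3,0,0,8.5],
  [0,0,0,0.6,0,0,8.5],
  [0,0,0,0.9,0,0,8.5],
  [0,0,0,1.2,0,0,8.5],
  [0,0,0,1.5,0,0,8.5],
  [0,0,0,1.8,0,0,8.5],
])

```text
time_s: 2.9
eef_pos: [0.515, -0.01, 0.0774]
tool_rot: [3.104, -0.486, -0.002]
contact_force: [-4.0, 0.6, 2.4]
width: 0.0854
gripper_force: 1.9
```

```bash
python3 - <<'E'
from h import *
s=state(); print(s['eef_pos'],s['contact_force'],s['ft_torque'])
C=cam('wrist'); im,d=read_camera('wrist'); cv2.imwrite('pics/w2.png',im)
c=(.598,-.038);y=np.radians(-17.9)
print(rel(box2w(c,y,(.027,0,.077)),y))
E
```

```text
[ 0.5150451  -0.01004471  0.07738233] [-4.00021907  0.58680283  2.43010239] [ 0.17951792  0.70033482 -0.01834939]
[ 0.0000e+00 -0.0000e+00  1.0000e-03  1.1352e+01  1.3300e-01  3.5000e-02]
```

View pics/w2.png

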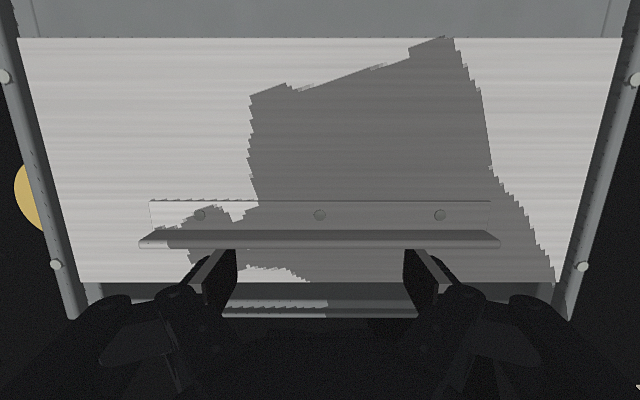

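Both fingertips are on the rib: the pads meet it at about (225,250) and (415,250), with roughly equal gaps, at 4 N. I push on straight.

Call:
carry_out([
  [0,0,0,0.6,0,0,8.5],
  [0,0,0,1.2,0,0,8.5],
  [0,0,0,1.8,0,0,8.5],
  [0,0,0,2.4,0.05,0,8.5],
  [0,0,0,3,0.05,0,8.5],
  [0,0,0,3.6,0.05,0,8.5],
  [0,0,0,4.2,0.05,0,8.5],
  [0,0,0,4.8,0.05,0,8.5],
])

```text
time_s: 3.62
eef_pos: [0.5616, -0.0256, 0.0772]
tool_rot: [3.104, -0.487, -0.0]
contact_force: [-2.8, 1.1, -0.0]
width: 0.085
gripper_force: 1.2
```

Call:
carry_out([
  [0,0,0,0.6,0,0,8.5],
  [0,0,0,1.2,0,0,8.5],
  [0,0,0,1.8,0,0,8.5],
  [0,0,0,2.4,0.05,0,8.5],
  [0,0,0,3,0.05,0,8.5],
  [0,0,0,3.5,0.05,0,8.5],
  [0,0,0,4,0.05,0,8.5],
  [0,0,0,4.4,0.05,0,8.5],
])

```text
time_s: 4.28
eef_pos: [0.6033, -0.0395, 0.0772]
tool_rot: [3.104, -0.487, 0.0]
contact_force: [-1.6, 0.6, 0.2]
width: 0.0847
gripper_force: 1.2
```

Call:
carry_out([
  [0,0,0,0.2,0,0,8.5],
  [0,0,0,0.4,0,0,8.5],
  [0,0,0,0.6,0,0,8.5],
  [0,0,0,0.8,0,0,8.5],
])

```text
time_s: 4.62
eef_pos: [0.6103, -0.0417, 0.0772]
tool_rot: [-3.104, 0.487, 0.0]
contact_force: [-2.5, 0.9, 1.5]
width: 0.0849
gripper_force: 1.9
```

```bash
python3 - <<'E'
from h import *
s=state(); c=(.598,-.038);y=np.radians(-17.9)
print(s['contact_force'],s['ft_torque'],rel(box2w(c,y,(.0135,0,.077)),y))
E
```

```text
[-2.53844356  0.9162453   1.5219726 ] [ 0.34543226  0.5959142  -0.02059987] [0.    0.    0.001 0.065 0.03  0.024]
```

Predicted stop is about 1 mm further; I feel for it slowly.

Call:
carry_out([
  [0,0,0,0.1,0,0,8.5],
  [0,0,0,0.15,0,0,8.5],
  [0,0,0,0.2,0,0,8.5],
  [0,0,0,0.2,0,0,8.5],
])

```text
time_s: 4.95
eef_pos: [0.6106, -0.0416, 0.0772]
tool_rot: [-3.103, 0.487, 0.005]
contact_force: [-6.8, 3.6, 4.8]
width: 0.0848
gripper_force: 3.9
```

Call:
carry_out([
  [0,0,0,0.1,0,0,8.5],
  [0,0,0,0.15,0,0,8.5],
  [0,0,0,0.2,0,0,8.5],
  [0,0,0,0.2,0,0,8.5],
])

```text
time_s: 5.28
eef_pos: [0.6106, -0.0416, 0.0771]
tool_rot: [-3.103, 0.487, 0.011]
contact_force: [-12.5, 4.8, 9.4]
width: 0.0853
gripper_force: 6.8
```

The cover is at its stop: the force rises with no motion. I back off, lift and look into the pit.

Call:
carry_out([
  [0,0,0,-0.3,0,0,8.5],
  [0,0,0,-1,0,0,8.5],
  [0,0,0,-1.8,0,0,8.5],
  [0,0,0,-3,0,-2.5,8.5],
  [0,0,0,-4.8,0,-5.5,6],
  [0,0,0,-7,0,-8.5,3],
  [0,0,0,-9,0,-11.5,0],
  [0,0,0,-10.5,0,-13,0],
])

```text
time_s: 5.95
eef_pos: [0.5135, -0.0105, 0.2101]
tool_rot: [-3.103, 0.487, -0.005]
contact_force: [0.0, -0.0, -0.0]
width: 0.0382
gripper_force: 0.0
```

Call:
carry_out([
  [0,0,0,-0.5,0,0,0],
  [0,0,0,-0.5,0,0,0],
  [0,0,0,-0.5,0,0,0],
  [0,0,0,-0.5,0,0,0],
])

```text
time_s: 6.28
eef_pos: [0.5099, -0.0094, 0.2063]
tool_rot: [3.103, -0.487, -0.001]
contact_force: [0.9, -0.3, -0.1]
width: -0.0001
gripper_force: 0.0
```

```bash
python3 - <<'E'
from h import *
s=state(); print(s['eef_pos'],s['width'],s['contact_force'])
C=cam('wrist'); im,d=read_camera('wrist'); cv2.imwrite('pics/w3.png',im); np.savez('w3.npz',im=im,d=d,K=C[0],R=C[1],t=C[2])
c=(.597,-.038);y=np.radians(-17.9)
for yy in(-.076,-.01,.056): print(proj(C,box2w(c,y,(-.037,yy,.067))).round(),proj(C,box2w(c,y,(-.091,yy,.067))).round())
for n,p in dict(ribL=(.027,.085,.1),ribR=(.027,-.085,.1),fl=(-.125,.14,.088),fr=(-.125,-.14,.088)).items(): print(n,proj(C,box2w(c,y,p)).round())
E
```

```text
[ 0.50987815 -0.0094292   0.20632199] -9.460593423586467e-05 [ 0.90673042 -0.26248451 -0.10615004]
[398. 137.] [394. 190.]
[331. 137.] [330. 190.]
[263. 137.] [266. 190.]
ribL [214.  57.]
ribR [427.  57.]
fl [178. 229.]
fr [462. 229.]
```

View pics/w3.png

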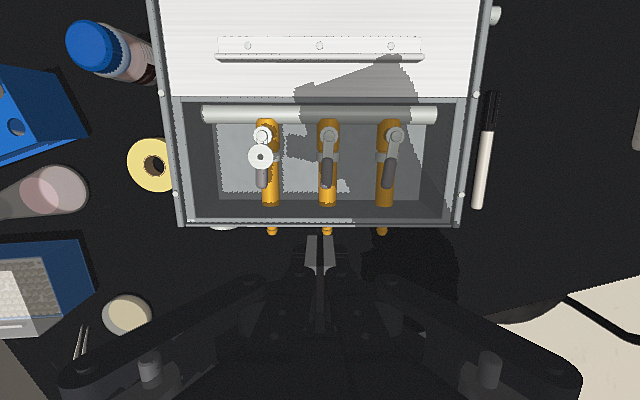

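The pit is open. The tagged handle is the left one (box y = +56), with hub at (262,135), tag at (260,156) and tip at (262,188), within 3 mm of prediction. I'll turn the tool 90° so the closed tips meet the sleeve 33–55 mm out, clear of the tag.

```bash
cat > plan.py <<'E'
from h import *
c=(.597,-.038);y=np.radians(-17.9)
def tcp(th,r,z=.053,gap=0):
    t=np.radians(th); K=np.array([-.037,.056])+r*np.array([-np.cos(t),np.sin(t)])+(.006+gap)*np.array([-np.sin(t),-np.cos(t)])
    return box2w(c,y,(K[0]-.0145,K[1]-.011,z))
E
python3 - <<'E'
from plan import *
print(state()['q'].round(2) if hasattr(state()['q'],'round') else state()['q'])
for s in(1,-1): print(rel(tcp(0,.033,.12,.008),y+s*np.pi/2))
E
```

```text
[-0.19  0.38  0.14  2.12 -0.08  0.65 -1.88]
[-0.000e+00  1.000e-03 -1.570e+00  7.290e-01 -3.073e+00  8.616e+00]
[ 1.000e-03  0.000e+00  1.572e+00  7.290e-01 -3.073e+00  8.616e+00]
```

Call:
carry_out([
  [0,0,-0.11,0.1,-0.5,0,0],
  [0,0,-0.22,0.2,-1,0,0],
  [0,0,-0.33,0.3,-1.5,0,0],
  [0,0,-0.44,0.4,-2,0,0],
  [0,0,-0.55,0.5,-2.5,0,0],
  [0,0,-0.66,0.6,-3,1,0],
  [0,0,-0.77,0.7,-3.1,2,0],
  [0,0,-0.88,0.7,-3.1,3,0],
])

```text
time_s: 7.0
eef_pos: [0.5263, 0.0183, 0.1758]
tool_rot: [-3.012, -0.889, 0.001]
contact_force: [0.1, 0.1, -0.3]
width: -0.0
gripper_force: 0.0
```

Call:
carry_out([
  [0,0,-0.11,0,0,1,0],
  [0,0,-0.22,0,0,2,0],
  [0,0,-0.33,0,0,3,0],
  [0,0,-0.44,0,0,4,0],
  [0,0,-0.55,0,0,5,0],
  [0,0,-0.64,0,0,5.5,0],
  [0,0,-0.69,0,0,5.6,0],
  [0,0,-0.69,0,0,5.6,0],
])

```text
time_s: 7.67
eef_pos: [0.5255, 0.0177, 0.1195]
tool_rot: [-2.537, -1.85, 0.003]
contact_force: [-0.2, -0.6, -0.1]
width: 0.0001
gripper_force: 0.0
```

```bash
python3 - <<'E'
from plan import *
s=state(); print(s['eef_pos'],s['contact_force'],s['q'])
print(rel(tcp(0,.033,.053,.008),y-np.pi/2))
C=cam('side'); im,d=read_camera('side'); cv2.imwrite('pics/s4.png',cv2.resize(im[110:250,240:400],None,fx=5,fy=4.2,interpolation=cv2.INTER_CUBIC))
E
```

```text
[0.52546626 0.01767156 0.11947902] [-0.20091435 -0.55539449 -0.07582019] [ 0.05473792  0.54057808 -0.27667876  2.13815535  0.2950339   0.50075421
 -0.75560633]
[-1.000e-03 -4.000e-03 -3.140e+00  3.000e-03  8.600e-02  6.648e+00]
```

View pics/s4.png

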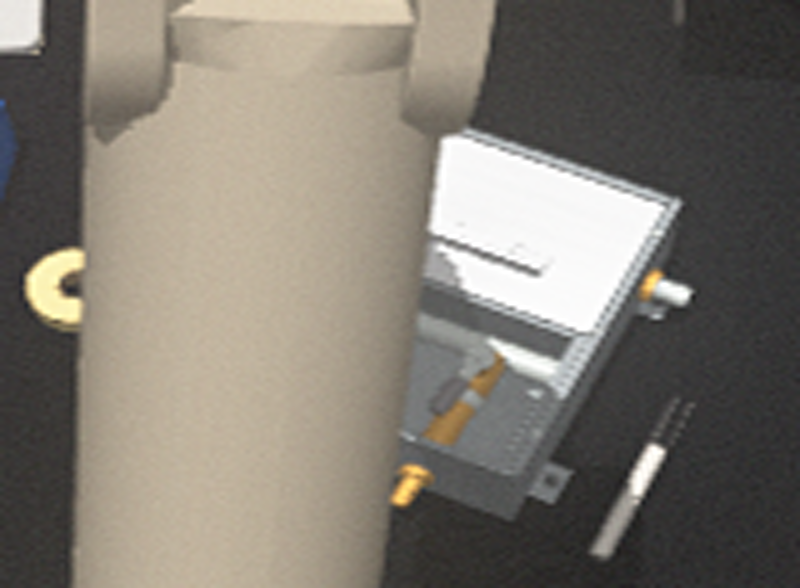

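The arm blocks most of this view; the cover is back and the right valve at (455,395) is untouched. Descending beside the tagged lever.

Call:
carry_out([
  [0,0,0,0,0.1,1.5,0],
  [0,0,0,0,0.1,3,0],
  [0,0,0,0,0.1,4.5,0],
  [0,0,0,0,0.1,5.6,0],
  [0,0,0,0,0.1,6.3,0],
  [0,0,0,0,0.1,6.6,0],
  [0,0,0,0,0.1,6.6,0],
])

```text
time_s: 8.3
eef_pos: [0.5265, 0.0178, 0.0547]
tool_rot: [-2.54, -1.848, 0.001]
contact_force: [-1.0, -0.2, 0.5]
width: 0.0002
gripper_force: 0.0
```

```bash
python3 - <<'E'
from plan import *
s=state(); print(s['eef_pos'],s['contact_force'])
for th in (0,10,20,30,40,50,60,70,80,90): print(th,rel(tcp(th,.033+.022*th/90),y+np.pi/2))
C=cam('wrist'); im,d=read_camera('wrist'); cv2.imwrite('pics/w5.png',im)
E
```

```text
[0.52646486 0.01782386 0.05465757] [-0.96680463 -0.22151931  0.54993692]
0 [-0.001  0.    -0.     0.756 -0.022  0.165]
10 [-1.00e-03  0.00e+00 -0.00e+00  1.38e+00 -3.17e-01  1.65e-01]
20 [-1.000e-03  0.000e+00 -0.000e+00  2.088e+00 -4.880e-01  1.650e-01]
30 [-1.000e-03  0.000e+00 -0.000e+00  2.853e+00 -5.160e-01  1.650e-01]
40 [-1.000e-03  0.000e+00 -0.000e+00  3.646e+00 -3.860e-01  1.640e-01]
50 [-1.000e-03  0.000e+00 -0.000e+00  4.434e+00 -9.000e-02  1.640e-01]
60 [-1.000e-03  0.000e+00 -0.000e+00  5.184e+00  3.730e-01  1.630e-01]
70 [-1.00e-03  0.00e+00 -0.00e+00  5.86e+00  9.98e-01  1.62e-01]
80 [-1.000e-03  0.000e+00 -0.000e+00  6.428e+00  1.772e+00  1.610e-01]
90 [-1.000e-03  0.000e+00 -0.000e+00  6.857e+00  2.675e+00  1.600e-01]
```

View pics/w5.png

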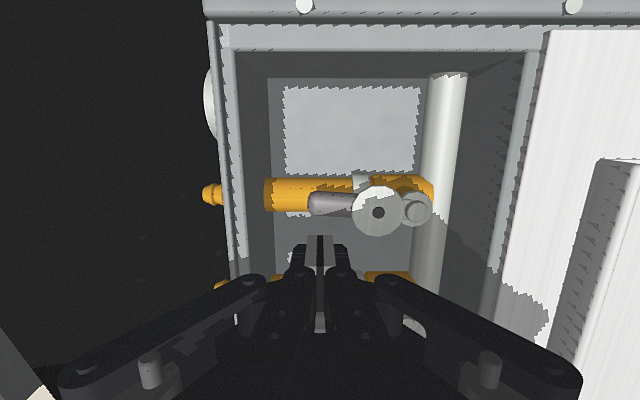

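The view (left is box front, up is box left) shows the closed tip at (320,240), only about 13 mm wide. It faces the sleeve (308–350, 203), with the tag at (378,210) and hub at (416,208). I replan the arc with that narrower tip.

```bash
sed -i 's/K\[0\]-.0145/K[0]-.0065/' plan.py; python3 - <<'E'
from plan import *
for th in range(0,91,10): print(th,rel(tcp(th,.041+.012*th/90),y+np.pi/2)[3:])
E
```

```text
0 [ 0.747 -0.04   0.219]
10 [ 1.492 -0.213  0.219]
20 [ 2.277 -0.249  0.219]
30 [ 3.078 -0.138  0.219]
40 [3.866 0.124 0.218]
50 [4.613 0.536 0.218]
60 [5.291 1.09  0.218]
70 [5.872 1.774 0.218]
80 [6.332 2.571 0.217]
90 [6.648 3.459 0.217]
```

Call:
carry_out([
  [0,0,0,0.4,0,0.1,0],
  [0,0,0,0.75,0,0.15,0],
  [0,0,0,1.1,-0.1,0.15,0],
  [0,0,0,1.5,-0.2,0.15,0],
  [0,0,0,1.9,-0.25,0.15,0],
  [0,0,0,2.3,-0.25,0.15,0],
  [0,0,0,2.7,-0.2,0.15,0],
  [0,0,0,3.1,-0.15,0.15,0],
])

```text
time_s: 9.02
eef_pos: [0.5346, 0.0478, 0.0538]
tool_rot: [2.54, 1.849, -0.001]
contact_force: [-1.0, -3.5, 0.4]
width: 0.0005
gripper_force: 1.4
```

```bash
python3 - <<'E'
from plan import *
for th in range(30,91,10): print(th,rel(tcp(th,.041+.012*th/90),y+np.pi/2)[3:])
C=cam('wrist'); im,d=read_camera('wrist'); cv2.imwrite('pics/w6.png',im)
E
```

```text
30 [-0.02   0.032  0.076]
40 [0.768 0.294 0.075]
50 [1.516 0.706 0.075]
60 [2.193 1.26  0.074]
70 [2.774 1.944 0.074]
80 [3.233 2.742 0.073]
90 [3.549 3.63  0.073]
```

View pics/w6.png

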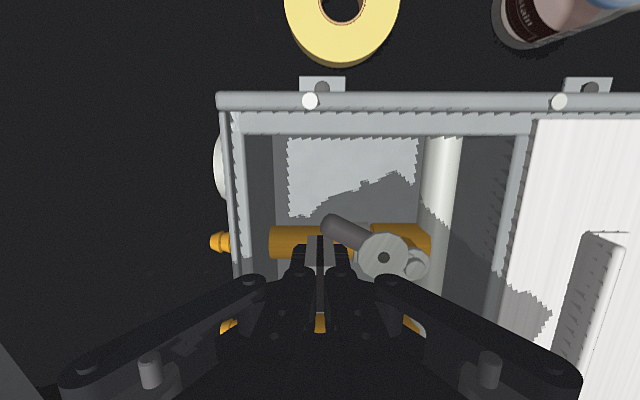

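The lever is turning as planned: hub at (414,264), tip at (328,222), about 27° round, with the fingertip behind its sleeve. I continue the arc.

Call:
carry_out([
  [0,0,0,0.4,0.1,0,0],
  [0,0,0,0.8,0.3,0,0],
  [0,0,0,1.15,0.5,0,0],
  [0,0,0,1.5,0.7,0,0],
  [0,0,0,1.85,1,0,0],
  [0,0,0,2.2,1.25,0,0],
  [0,0,0,2.5,1.6,0,0],
  [0,0,0,2.75,1.95,0,0],
])

```text
time_s: 9.73
eef_pos: [0.5618, 0.0685, 0.0537]
tool_rot: [-2.539, -1.85, 0.0]
contact_force: [-4.6, -2.2, 0.2]
width: 0.0001
gripper_force: 1.6
```

Call:
carry_out([
  [0,0,0,0.25,0.4,0,0],
  [0,0,0,0.5,0.8,0,0],
  [0,0,0,0.65,1.2,0,0],
  [0,0,0,0.75,1.5,0,0],
  [0,0,0,0.75,1.5,0,0],
])

```text
time_s: 10.15
eef_pos: [0.574, 0.0709, 0.0533]
tool_rot: [-2.536, -1.848, 0.012]
contact_force: [-15.7, 0.7, 10.7]
width: -0.0002
gripper_force: 8.0
```

```bash
python3 - <<'E'
from plan import *
print(state()['contact_force'],rel(tcp(90,.053),y+np.pi/2)[3:])
C=cam('wrist'); im,d=read_camera('wrist'); cv2.imwrite('pics/w7.png',im)
E
```

```text
[-15.72309983   0.71839448  10.69737034] [0.145 0.584 0.022]
```

View pics/w7.png

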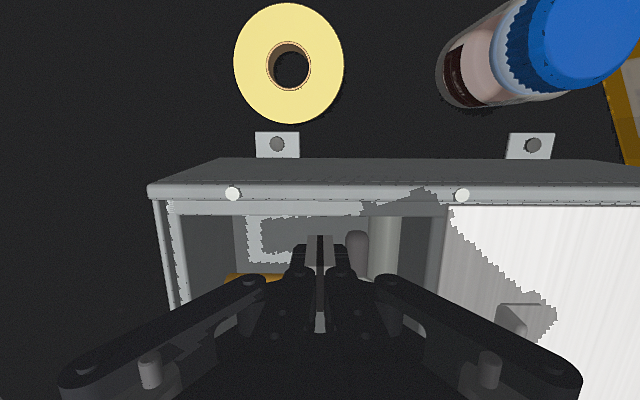

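The lever now appears across (tip at (357,238)) and the force rose to 16 N, which looks like the stop. I back away, lift and check.

Call:
carry_out([
  [0,0,0,0,-0.6,0,0],
  [0,0,0,0,-1.4,0,0],
  [0,0,0,-0.3,-2,0,0],
  [0,0,0,-0.5,-2,-2,0],
  [0,0,0,-1,-2,-5,0],
  [0,0,0,-2,-2,-8.5,0],
  [0,0,0,-4,-2,-12,0],
  [0,0,0,-7,-2,-14,0],
])

```text
time_s: 10.87
eef_pos: [0.5398, 0.0121, 0.1974]
tool_rot: [2.534, 1.853, 0.01]
contact_force: [1.8, 0.1, 0.4]
width: -0.0
gripper_force: 0.0
```

Call:
carry_out([
  [0,0,0,-3,0,-1,0],
  [0,0,0,-6,0,-1,0],
  [0,0,0,-7,0,-1,0],
  [0,0,0,-7,0,-1,0],
  [0,0,0,-7,0,-1,0],
])

```text
time_s: 11.28
eef_pos: [0.5167, -0.0567, 0.204]
tool_rot: [2.54, 1.847, 0.002]
contact_force: [-0.3, 0.4, 0.4]
width: 0.0
gripper_force: 0.0
```

```bash
python3 - <<'E'
from plan import *
print(state()['contact_force'],state()['eef_pos'])
C=cam('wrist'); im,d=read_camera('wrist'); cv2.imwrite('pics/w8.png',im); np.savez('w8.npz',im=im,d=d,K=C[0],R=C[1],t=C[2])
for yy in(-.076,-.01,.056): print('hub',proj(C,box2w(c,y,(-.037,yy,.067))).round(),'open tip',proj(C,box2w(c,y,(-.091,yy,.067))).round())
print('shut tip',proj(C,box2w(c,y,(-.037,.11,.067))).round())
E
```

```text
[-0.31814617  0.44234723  0.42494023] [ 0.51665123 -0.05670657  0.2039607 ]
hub [351. 222.] open tip [300. 222.]
hub [353. 159.] open tip [298. 159.]
hub [355.  88.] open tip [297.  88.]
shut tip [357.  21.]
```

View pics/w8.png

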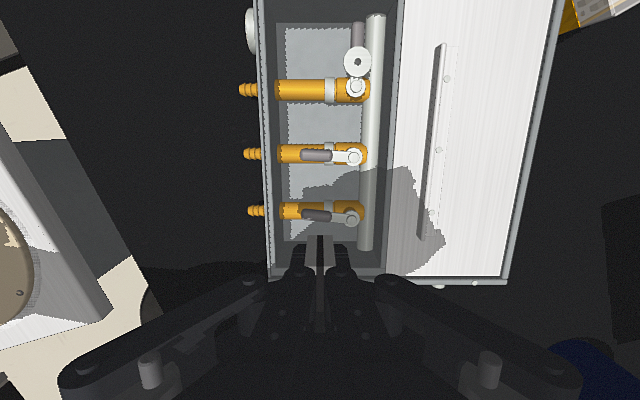

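The tagged lever lies across: hub (355,87), tag (357,62), tip (358,24), with the shut tip predicted at (357,21). The other two handles at (353,157) and (350,218) point forward as before, the cover is back, and the arm is clear.

```bash
python3 -c "from plant import sign_off; print(sign_off())"
```

```text
the job is handed in; nothing more can be done
None
```

I pushed the cover back to its stop and turned the tagged handle (box left) clockwise to its stop across its outlet. In the last picture the two untagged handles look as they did when uncovered, the arm stood clear and touched nothing else that I saw, and the job is handed in at about 11.3 s.

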